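# Turn the pouring turntable by its rim to bring the open candle tin to the jug

## Task

Turn the small bench turntable with a fingertip on its rim, gently, until the one open candle tin (the one without a lid) stands right in front of the spout of the jug beside it, ready to be filled; then take the finger away and leave the plate at rest. The three tins stay upright in their places on it, untouched and never gripped or lifted, and the loose things lying round about stay where they are.

Things in the scene. Friction and masses are not known exactly. Their poses are not given: they have to be found in the camera images.
- turntable_foot: dark round foot, 132 mm across, fixed to the bench; origin on the bench under the axis of rotation, z up; its x axis points level from the axis to the jug. Free to reach is the robot-side and right-front part of the rim; fixed round it: a black tape dispenser 90 mm high in front, a scale 54 mm high on the left, tins 45 mm high on the right.
- turntable: round aluminium plate with a black rubber deck, 196 mm across; origin on the axis of rotation at the plate's underside (18 mm above the bench), z up; deck 12 mm above the origin. Turns either way without end about its z axis; needs 1 to 2 N at the rim and stops at once when let go. Push with a fingertip against a rim ridge, or drag it by light pressure on the rim.
- turntable_rim (a point): point on top of the raised flat rim, on the plate's x axis, 91 mm from the axis; turns with the plate. The rim runs all round, 83.5 to 98 mm from the axis, top 36 mm above the bench. Eight radial finger ridges stand on it, 12.5 mm long, 7 mm wide, 5 mm high, centred 91 mm from the axis, at 22.5, 67.5, 112.5 ... degrees from the plate's x axis.
- pouring_point (a point): fixed point at deck height, 44.5 mm from the axis, straight in front of the jug's spout: the open tin's centre is to come over it. The jug (grey metal, 94 mm wide, 136 mm long, 110 mm high, standing fast on the bench on the far side of the turntable) points its spout at the axis; the spout ends some 10 mm outside the rim, the jug's centre is 174 mm from the axis.
- open_tin: open beige candle tin with a thin upright white wick, no lid, 72 mm across, 44 mm high (75 mm with the wick), loose, 60 g; origin at the centre of its underside, z up; stands on the deck 44.5 mm from the axis, on the plate's x axis
- lidded_tin_a: closed beige candle tin with a flat lid, 74 mm across, 46 mm high, loose, about 160 g; origin at the centre of its underside; stands on the deck 44.5 mm from the axis, 120 degrees anticlockwise (from above) from the open tin
- lidded_tin_b: a second closed tin like it, 120 degrees clockwise from the open tin
- spare_lid: bystander: flat beige tin lid lying loose on the bench, 74 mm across, 11 mm high; origin under its centre
- dial_thermometer: bystander: grey dial probe thermometer, 152 mm long, 9 mm high, dial 45 mm across, lying loose; origin under the middle, long axis y, dial towards +y
- oil_bottle: bystander: small amber dropper bottle with a black cap, 33 mm across, 102 mm high, standing loose; origin under its centre

How it is judged:
By the outcome, as a careful person would: the job done as asked, in the order asked, and still so for the second after the job is handed in, with the robot touching nothing.
It also fails if it takes over 72 s, if anything falls off the work surface, if the arm or the gripper's body presses on something with over 40 N, if the wrist force passes 120 N, or if a joint passes its speed limit or range.

## Robot

A 6-joint arm with a two-finger parallel gripper is mounted at the origin on a cart in front of the work surface, level with it; the furniture and walls round the work are solid. World frame = base frame: x ahead of the robot, y to its left, z up, the work surface at z = 0. Lengths are in m, angles in rad, forces in N, time in s.
With the tool pointing down it reaches from about 0.3 to 0.825 m from the base axis. Payload 5.4 kg.
Tool frame: the origin (TCP) lies midway between the tips of the shut fingers; the grasp point (between the pads) lies 19 mm behind it; z points along the fingers, y is the line along which they close (so a half turn about z gives the same grasp; the last joint's range is limited). The gripper opens to 92 mm and grips with 3 to 60 N. Pads are 20 mm wide; open, the fingers measure 128 mm over their backs; the gripper's body (75 mm by 189 mm) begins 69 mm behind the grasp point.
Start: joints at [-1.454, 0.158, 1.597, -0, 1.386, -0.21], TCP at [0.185, -0.545, 0.215] pointing down, gripper open.
Joint ranges: [-2.91, 2.91], [-0.94, 2.29], [0.18, 2.7], [-1.29, 4.43], [0.17, 2.64], [-3, 3]. Speed limits (rad/s): [2.57, 2.57, 3.14, 3.14, 3.14, 3.14].

## Interface

Orientations are given as a unit quaternion [x, y, z, w].
In Python, from rig import manip gives the robot as it stands. The module is installed in compiled form; this text tells all that it offers.
- The arm moves only by the shell command python3 -m crank 'ROWS'. ROWS is JSON, a list of rows, each an object with "jaw": the closure, from -1 (fully open) to 1 (shut); "delta_pos": the shift along the tool's x, y, z in mm, a list of three; "turn": the turn about the tool's z in rad. In form: [{"jaw": jaw, "delta_pos": [tx, ty, tz], "turn": turn}, ...]. A call has 1 to 10 rows; each row shifts and turns the commanded pose from where the row before left it, along the tool's axes as they then stand; what a row does not reach is not made up. A row lasts 1/12 s, in which the tool goes at most 41.7 mm and 7.16 degrees, less where a joint would pass 70% of its speed; a pose out of reach is approached as far as the arm can. A call with a gripper value outside its range is refused whole. The fingers move at their own pace and stop on an object; the grip force is fixed at half the most. Time passes only in rows, so rows that do not move let the fingers close. It gives the time, the measured TCP pose, the force, the opening and the grip force at its end, in the units of the state.
- manip.observe(): the state, without advancing time (a new reading comes with each control period).
- manip.grab_frame(name): name is "scene" or "top" or "wrist"; returns (picture, depth): 480x640x3 uint8, red, green, blue; 480x640 float32, m along the optical axis (not along the pixel's ray), 0 where there is no reading.
- manip.camera_info(name): a dict with "K" (3x3 intrinsics, pixels), "rvec" (rotation vector, rad) and "tvec" (3), from world to camera coordinates, as OpenCV has them; the wrist camera has in their place "tool_from_camera" (4x4, takes a point from camera to tool coordinates, whose origin is the TCP and whose axes are the flange's). Camera axes: x right, y down, z forward; pixel columns grow to the right and rows downward; lengths in m; the calibration is good to about 2 mm. A picture is of the moment at which its call begins: read the wrist's pose just before it. camera_info takes no time and is no camera call.
- manip.sign_off(): hands the job in; it is judged then, once.
The state is a dict: "time_s": time; "joints": joint angles; "joint_velocities": joint speeds; "joint_efforts": joint torques, N m; "ee_pos": TCP position; "tcp_rot": TCP orientation; "ft_force": force on the tool from outside, world axes, zero at the start; "moment": the same for the moment, N m; "width": opening from 0.0 (shut) to 1.0 (fully open); "grip_force": force on a finger pad.
Only numpy, scipy, OpenCV 4.12 (cv2) and the standard library are available. Lean on these libraries where they do the work, as an engineer would, in place of code of your own. Each camera call takes 0.05 s, during which the arm holds its last target. There are 200 camera calls.

## Working session

There is one attempt and no reset: what is moved stays moved. The work goes in short steps, Python scripts to look and compute and a shell command to move; the robot and the scene stay as the last step left them, time stands still between calls to the robot, and variables do not carry over. Pictures are saved under pics/ and viewed, at most 10 in all, crops included, and the job is handed in when it is done.

```bash
mkdir -p pics
python3 - <<'E'
from rig import manip
import cv2,numpy as np
s=manip.observe();print({k:np.round(v,3) for k,v in s.items()})
for n in("scene","top"):
    p,d=manip.grab_frame(n);cv2.imwrite(f"pics/{n}0.png",p[:,:,::-1]);np.save(f"{n}0.npy",d)
    i=manip.camera_info(n);print(n,np.round(i["K"],1).tolist(),i["rvec"],i["tvec"])
print(manip.camera_info("wrist"))
E
```

```text
{'time_s': np.float64(0.0), 'joints': array([-1.454,  0.159,  1.598,  0.   ,  1.386, -0.21 ]), 'joint_velocities': array([ 0.001, -0.   ,  0.001, -0.   ,  0.   ,  0.002]), 'joint_efforts': array([-1.0000e-03, -3.8557e+01, -3.2211e+01,  7.0000e-02,  3.8000e-02,
       -0.0000e+00]), 'ee_pos': array([ 0.185, -0.544,  0.214]), 'tcp_rot': array([ 0.987,  0.163,  0.   , -0.001]), 'ft_force': array([-0.324,  0.477,  0.167]), 'moment': array([-0.024, -0.043,  0.036]), 'grip_force': np.float64(0.0), 'width': np.float64(0.997)}
scene [[566.1, 0.0, 326.1], [0.0, 566.1, 235.1], [0.0, 0.0, 1.0]] [ 0.88179369 -2.40599399  1.23762443] [0.43752881 0.27027129 0.96885411]
top [[452.2, 0.0, 317.7], [0.0, 452.2, 254.2], [0.0, 0.0, 1.0]] [ 2.19977855 -2.17083486  0.05259973] [0.01115358 0.58641144 0.92817114]
{'K': array([[410.72685571,   0.        , 324.18940727],
       [  0.        , 410.72685571, 238.18449811],
       [  0.        ,   0.        ,   1.        ]]), 'tool_from_camera': array([[ 1.69477512e-05, -9.60313465e-01, -2.78923017e-01,
         8.05337271e-02],
       [ 9.99999981e-01,  7.06453109e-05, -1.82465732e-04,
         3.22927972e-04],
       [ 1.94928903e-04, -2.78923008e-01,  9.60313448e-01,
        -1.70471393e-01],
       [ 0.00000000e+00,  0.00000000e+00,  0.00000000e+00,
         1.00000000e+00]])}
```

View pics/top0.png

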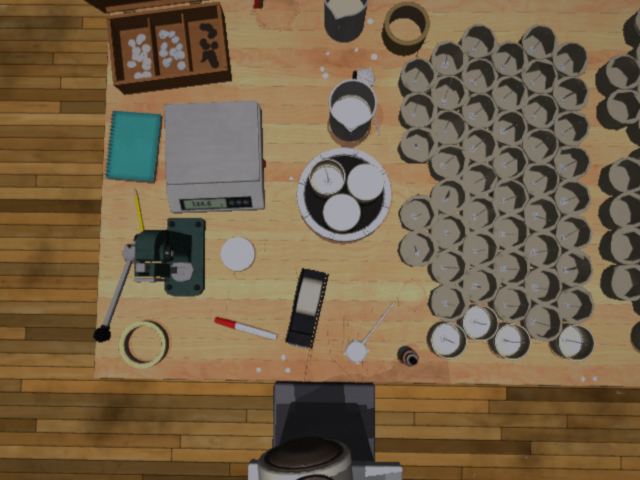

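View pics/scene0.png

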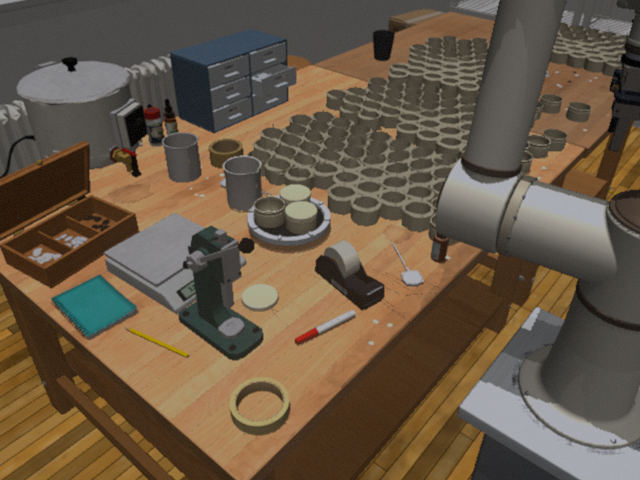

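The top view shows the turntable centred near (344,195), the open tin at upper left (327,179), and the jug at (352,110) with its spout pointing down. I need a clockwise turn of about 50°, which I'll measure next.

```bash
cat > h.py <<'E'
import numpy as np,cv2
from scipy.optimize import least_squares
from rig import manip
def cloud(n,d,pose=None):
    i=manip.camera_info(n);K=i["K"];v,u=np.mgrid[:480,:640]
    P=np.stack([(u-K[0,2])/K[0,0]*d,(v-K[1,2])/K[1,1]*d,d],-1)
    if n=="wrist":
        from scipy.spatial.transform import Rotation as R
        T=i["tool_from_camera"];P=P@T[:3,:3].T+T[:3,3]
        return P@R.from_quat(pose["tcp_rot"]).as_matrix().T+pose["ee_pos"]
    R=cv2.Rodrigues(np.array(i["rvec"]))[0]
    return (P-np.array(i["tvec"]).ravel())@R
def circ(xy,r=None):
    c0=(xy.max(0)+xy.min(0))/2
    f=lambda p:np.hypot(*(xy-p[:2]).T)-(p[2] if r is None else r)
    return least_squares(f,[*c0,.05],loss="soft_l1",f_scale=.002).x
E
python3 - <<'E'
from h import *
d=np.load("top0.npy");P=cloud("top",d);img=cv2.imread("pics/top0.png")
for n,(u,v) in dict(bench=(270,350),tinA=(342,212),tinB=(366,182),open=(327,179),rim=(344,237),lid=(238,254),jug=(350,108),therm=(357,352),bottle=(408,356),disp=(310,300)).items(): print(n,np.round(P[v,u],4))
z=P[...,2];v,u=np.mgrid[:480,:640]
reg=(np.hypot(u-344,v-195)<58)
# rim
m=reg&(abs(z-.037)<.006)&(np.hypot(u-344,v-195)>36)
c=circ(P[m][:,:2]);print("rim",m.sum(),c,z[m].mean())
m=reg&(z>.065)&(z<.085)
k,l,st,ce=cv2.connectedComponentsWithStats(cv2.erode(m.astype(np.uint8),np.ones((2,2))))
for i in range(1,k):
    if st[i,4]>60:
        q=P[l==i];print(ce[i],st[i,4],circ(cv2.convexHull(q[:,:2].astype(np.float32))[:,0]),np.median(q[:,2]))
m=(abs(u-352)<32)&(abs(v-110)<40)&(z>.1)&(z<.12)
q=P[m];print("jug",q.min(0),q.max(0),circ(cv2.convexHull(q[q[:,0]>.0][:,:2].astype(np.float32))[:,0]))
cr=img[65:255,250:440];cv2.imwrite("pics/c0.png",cv2.resize(cr,None,fx=3.1,fy=3.1,interpolation=2))
E
```

```text
bench [0.3843 0.1166 0.0027]
tinA [ 0.6667 -0.0285  0.076 ]
tinB [ 0.7275 -0.0755  0.0744]
open [0.7422 0.0016 0.0324]
rim [ 0.6213 -0.0349  0.0348]
lid [0.5848 0.1871 0.0118]
jug [ 0.891  -0.0445  0.0386]
therm [ 0.3838 -0.0656  0.0084]
bottle [ 0.388  -0.1589  0.076 ]
disp [0.4936 0.0317 0.0907]
rim 2178 [ 0.71072743 -0.03344944  0.08927884] 0.03583115288468065
[365.60764588 182.97484909] 994 [ 0.72610883 -0.0743965   0.03543489] 0.0751562305108821
[341.35907723 212.96990973] 997 [ 0.66528763 -0.0275687   0.03536087] 0.07513392005322125
jug [ 0.81768724 -0.09108303  0.10006906] [9.29052618e-01 1.74403795e-04 1.11175022e-01] [ 0.87487478 -0.04484396  0.0469556 ]
```

View pics/c0.png

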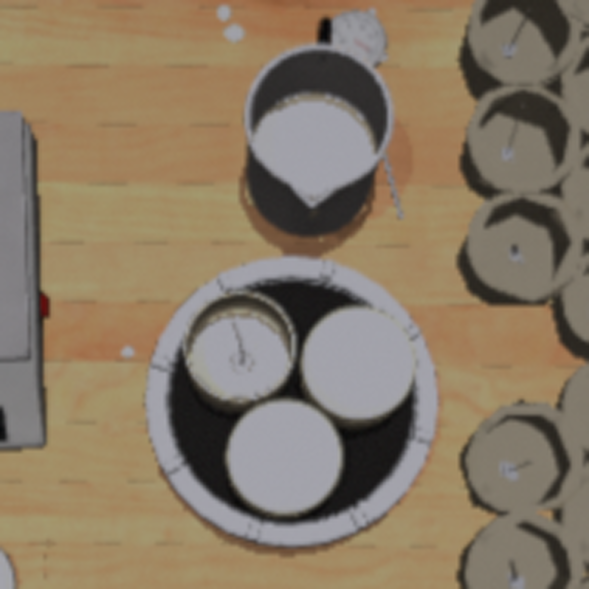

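The crop shows the open tin (wick at crop px 240,357) and the ridges as pairs of faint lines on the rim. The jug spout tip is at (312,205). From depth, the axis is at about (0.711, -0.033), the open tin at about 51.6° and the jug at about -4°. That means a clockwise turn of about 55°. I'll move closer with the fingers shut and refine this with the wrist camera.

```bash
python3 -m crank '[{"jaw":1,"delta_pos":[34.7,-17.6,0],"turn":0},{"jaw":1,"delta_pos":[34.7,-17.6,0],"turn":0},{"jaw":1,"delta_pos":[34.7,-17.6,0],"turn":0},{"jaw":1,"delta_pos":[34.7,-17.6,0],"turn":0},{"jaw":1,"delta_pos":[34.7,-17.6,0],"turn":0},{"jaw":1,"delta_pos":[34.7,-17.6,0],"turn":0},{"jaw":1,"delta_pos":[34.7,-17.6,0],"turn":0},{"jaw":1,"delta_pos":[34.7,-17.6,0],"turn":0},{"jaw":1,"delta_pos":[34.7,-17.6,0],"turn":0},{"jaw":1,"delta_pos":[34.7,-17.6,0],"turn":0}]' && python3 -m crank '[{"jaw":1,"delta_pos":[34.7,-17.6,0],"turn":0},{"jaw":1,"delta_pos":[34.7,-17.6,0],"turn":0},{"jaw":1,"delta_pos":[34.7,-17.6,0],"turn":0},{"jaw":1,"delta_pos":[34.7,-17.6,0],"turn":0},{"jaw":1,"delta_pos":[34.7,-17.6,0],"turn":0},{"jaw":1,"delta_pos":[34.7,-17.6,0],"turn":0},{"jaw":1,"delta_pos":[0,0,0],"turn":0},{"jaw":1,"delta_pos":[0,0,0],"turn":0},{"jaw":1,"delta_pos":[0,0,0],"turn":0}]'
cat > look.py <<'E'
import sys
from h import *
t=sys.argv[1]
s=manip.observe();p,d=manip.grab_frame("wrist");np.savez(t+".npz",d=d,**s);cv2.imwrite(f"pics/{t}.png",p[:,:,::-1])
P=cloud("wrist",d,s);z=P[...,2];c0=np.array([.7107,-.0334]);r=np.hypot(*np.moveaxis(P[...,:2]-c0,-1,0))
print("pose",s["ee_pos"],s["tcp_rot"],s["ft_force"],s["width"])
m=(r>.07)&(r<.11)&(z>.03)&(z<.043);q=P[m];h=cv2.convexHull(q[:,:2].astype(np.float32))[:,0]
c=circ(h,.098);print("rim",m.sum(),np.round(c[:2],4),np.median(q[:,2]))
# ridges
rr=np.hypot(*(q[:,:2]-c[:2]).T);k=(q[:,2]>np.median(q[:,2])+.003)&(rr>.086)&(rr<.097)
a=np.degrees(np.arctan2(*(q[k][:,:2]-c[:2]).T[::-1]))
zz=np.exp(1j*np.radians(a)*8);print("ridge phase mod45",np.degrees(np.angle(zz.mean()))/8,abs(zz.mean()),k.sum())
m=(r<.085)&(z>.066)&(z<.085);K,l,st,ce=cv2.connectedComponentsWithStats(cv2.erode(m.astype(np.uint8),np.ones((3,3))))
for i in range(1,K):
    if st[i,4]>150:
        q=P[l==i];x=circ(cv2.convexHull(q[:,:2].astype(np.float32))[:,0]);v=x[:2]-c[:2]
        print("tin",ce[i].round(),st[i,4],x.round(4),np.median(q[:,2]).round(4),"ang",np.degrees(np.arctan2(v[1],v[0])).round(2),"r",np.hypot(*v).round(4))
m=(z>.09)&(z<.12)&(P[...,0]>.79)&(P[...,0]<.97)&(abs(P[...,1]+.045)<.07);q=P[m]
if len(q): print("jug",len(q),q.min(0),q.max(0),q[q[:,0]<q[:,0].min()+.004].mean(0))
E
python3 look.py w1
```

```text
time_s: 0.93
ee_pos: [0.4575, -0.2647, 0.2143]
tcp_rot: [0.987, 0.163, -0.0, -0.0]
ft_force: [0.1, -0.1, 0.7]
width: 0.298
grip_force: 0.0
time_s: 1.68
ee_pos: [0.6195, -0.0997, 0.2139]
tcp_rot: [0.987, 0.163, -0.001, -0.0]
ft_force: [0.6, 0.1, -0.0]
width: 0.002
grip_force: 0.0
pose [ 0.61948985 -0.0997242   0.21393038] [ 9.86650546e-01  1.62850274e-01 -6.92011249e-04 -9.91765627e-05] [ 0.59174188  0.05896622 -0.00551006] 0.0023523957413325615
rim 12201 [ 0.7127 -0.0322] 0.035937961036901084
ridge phase mod45 -15.115968514335067 0.9787230621391932 687
tin [203.  37.] 285 [0.74   0.0026 0.0352] 0.0738 ang 51.93 r 0.0443
tin [339.  69.] 8490 [ 0.7294 -0.0733  0.0357] 0.0752 ang -67.82 r 0.0444
tin [251. 132.] 7554 [ 0.6688 -0.0267  0.0357] 0.0752 ang 172.77 r 0.0442
```

View pics/w1.png

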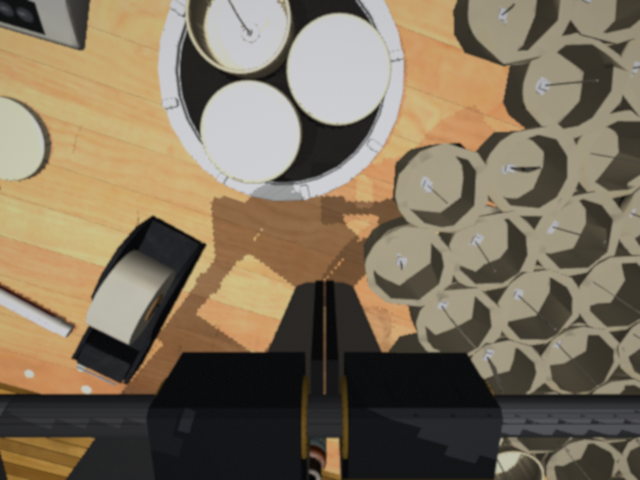

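The wrist view shows the open tin at (248,32), two lidded tins, and rim ridges at (221,178), (305,191) and (375,145). The right-hand tins are well clear, with the nearest at about (440,185). The numbers agree: axis (0.7127, -0.0322), rim top z 0.036, open tin at 52.3°, and ridges at 164.8°, 209.8° and 254.8°. Next I'll refine the jug direction and descend behind the 209.8° ridge, at 230°.

```bash
python3 - <<'E'
from h import *
for n in("top","scene"):
    P=cloud(n,np.load(n+"0.npy")).reshape(-1,3)
    m=(P[:,2]>.085)&(P[:,2]<.12)&(P[:,0]>.79)&(P[:,0]<.97)&(abs(P[:,1]+.045)<.075);q=P[m]
    t=q[:,2]>.103;q=q[t]
    h=cv2.convexHull(q[:,:2].astype(np.float32))[:,0]
    b=h[h[:,0]>.85]
    c=circ(b,.047);print(n,len(q),"body",c[:2],"range",q.min(0),q.max(0))
    for w in(.003,.006,.01):print(" tip",q[q[:,0]<q[:,0].min()+w].mean(0))
    # rim of turntable in same camera
    r=np.hypot(P[:,0]-.7117,P[:,1]+.033);k=(r>.07)&(r<.11)&(P[:,2]>.03)&(P[:,2]<.043)
    cc=circ(cv2.convexHull(P[k][:,:2].astype(np.float32))[:,0],.098)[:2];v=c[:2]-cc
    print(" centre",cc,"jug dir",np.degrees(np.arctan2(v[1],v[0])),np.hypot(*v))
E
python3 -m crank '[{"jaw":1,"delta_pos":[27.9,15.8,0],"turn":0},{"jaw":1,"delta_pos":[0,0,0],"turn":-0.109},{"jaw":1,"delta_pos":[0,0,0],"turn":-0.109},{"jaw":1,"delta_pos":[0,0,0],"turn":-0.109},{"jaw":1,"delta_pos":[0,0,0],"turn":-0.109},{"jaw":1,"delta_pos":[0,0,0],"turn":-0.109},{"jaw":1,"delta_pos":[0,0,38],"turn":0},{"jaw":1,"delta_pos":[0,0,38],"turn":0},{"jaw":1,"delta_pos":[0,0,38],"turn":0},{"jaw":1,"delta_pos":[0,0,35],"turn":0}]'
python3 -m crank '[{"jaw":1,"delta_pos":[0,0,0],"turn":0},{"jaw":1,"delta_pos":[0,0,0],"turn":0}]'
```

```text
top 321 body [ 0.8760204  -0.04498527] range [ 0.81768724 -0.09108303  0.10301843] [9.29052618e-01 1.74403795e-04 1.11175022e-01]
 tip [ 0.819202   -0.03896086  0.10943072]
 tip [ 0.82123682 -0.04133522  0.10844278]
 tip [ 0.82328667 -0.04131954  0.10767459]
 centre [ 0.71073378 -0.0325333 ] jug dir -4.308275679962886 0.16575498986470566
scene 116 body [ 0.87412016 -0.04315683] range [ 0.81781655 -0.09024673  0.10300455] [0.92214933 0.00549161 0.10954103]
 tip [ 0.81946099 -0.03836504  0.10625469]
 tip [ 0.82054565 -0.03920662  0.10621697]
 tip [ 0.82206071 -0.0380841   0.10641095]
 centre [ 0.70797473 -0.02979366] jug dir -4.598433896108526 0.16668196812065125
time_s: 2.57
ee_pos: [0.6502, -0.1071, 0.0639]
tcp_rot: [0.907, 0.421, -0.0, -0.0]
ft_force: [0.6, 0.3, -1.5]
width: 0.003
grip_force: 0.0
time_s: 2.73
ee_pos: [0.6493, -0.1062, 0.064]
tcp_rot: [0.907, 0.421, -0.002, -0.002]
ft_force: [-0.4, -0.0, 0.5]
width: 0.001
grip_force: 0.0
```

```bash
python3 -m crank '[{"jaw":1,"delta_pos":[1,0,12],"turn":0},{"jaw":1,"delta_pos":[0,0,8],"turn":0},{"jaw":1,"delta_pos":[0,0,5.5],"turn":0},{"jaw":1,"delta_pos":[0,0,0],"turn":0},{"jaw":1,"delta_pos":[0,0,0],"turn":0}]'; python3 -m crank '[{"jaw":1,"delta_pos":[0.06,-3.35,0],"turn":0.035},{"jaw":1,"delta_pos":[0.06,-3.35,0],"turn":0.035},{"jaw":1,"delta_pos":[0.06,-3.35,0],"turn":0.035},{"jaw":1,"delta_pos":[0.06,-3.35,0],"turn":0.035},{"jaw":1,"delta_pos":[0,0,0],"turn":0}]'; python3 look.py w2
```

```text
time_s: 3.15
ee_pos: [0.6523, -0.1049, 0.0405]
tcp_rot: [0.906, 0.422, 0.0, 0.0]
ft_force: [0.1, 0.2, -0.4]
width: 0.007
grip_force: 0.0
time_s: 3.57
ee_pos: [0.6428, -0.0952, 0.0409]
tcp_rot: [0.934, 0.358, 0.0, 0.0]
ft_force: [0.6, 0.7, -0.8]
width: 0.007
grip_force: 0.0
pose [ 0.64275522 -0.09523177  0.04093142] [9.33878864e-01 3.57589201e-01 4.09749096e-04 2.50968866e-04] [ 0.58289025  0.6636796  -0.84311142] 0.007198148395658414
rim 19802 [ 0.7132 -0.0318] 0.03593890620238299
ridge phase mod45 -15.013158730359748 0.9840434386675365 1252
tin [295.  27.] 1168 [0.7387 0.0019 0.034 ] 0.0742 ang 52.82 r 0.0422
tin [451. 113.] 40428 [ 0.7297 -0.0729  0.0362] 0.0752 ang -68.13 r 0.0443
tin [218. 157.] 37239 [ 0.6689 -0.0262  0.0361] 0.0752 ang 172.82 r 0.0446
tin [304. 316.] 725 [ 0.5768 -0.1461  0.0949] 0.0766 ang -140.03 r 0.178
tin [346. 316.] 709 [ 0.6957 -0.0591  0.0525] 0.0763 ang -122.7 r 0.0324
```

View pics/w2.png

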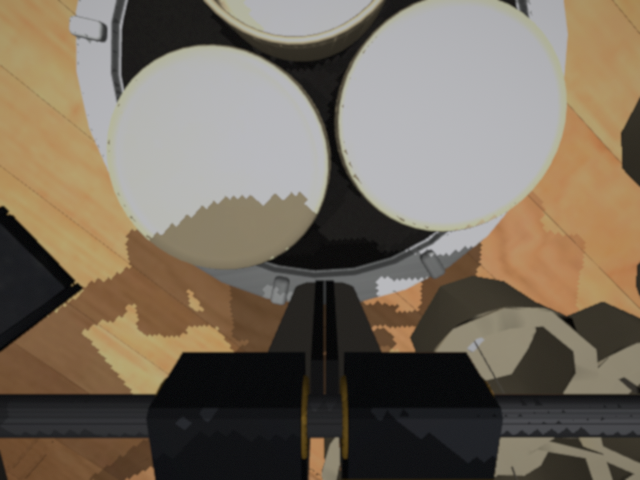

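The fingertip is beside the ridge (280,290) at image left, with the next ridge at (432,263), and the tins are clear. The tip sits slightly high at z 0.041, so I'll lower it 3 mm and push step by step.

```bash
python3 -m crank '[{"jaw":1,"delta_pos":[-0.5,0,3],"turn":0},{"jaw":1,"delta_pos":[0,0,0],"turn":0},{"jaw":1,"delta_pos":[0,0,0],"turn":0},{"jaw":1,"delta_pos":[0.06,-3.35,0],"turn":0.035},{"jaw":1,"delta_pos":[0.06,-3.35,0],"turn":0.035},{"jaw":1,"delta_pos":[0.06,-3.35,0],"turn":0.035},{"jaw":1,"delta_pos":[0.06,-3.35,0],"turn":0.035},{"jaw":1,"delta_pos":[0.06,-3.35,0],"turn":0.035},{"jaw":1,"delta_pos":[0.06,-3.35,0],"turn":0.035}]'; python3 look.py w3
```

```text
time_s: 4.37
ee_pos: [0.6306, -0.0801, 0.0373]
tcp_rot: [0.966, 0.257, 0.0, 0.0]
ft_force: [-0.6, -2.0, -0.3]
width: 0.007
grip_force: 0.5
pose [ 0.63057596 -0.08009815  0.03732407] [9.66357467e-01 2.57202305e-01 1.58941855e-04 4.41951954e-04] [-0.56721198 -1.98316719 -0.26059427] 0.006803193480286584
rim 19955 [ 0.7133 -0.0321] 0.035906703002741285
ridge phase mod45 20.865418532727908 0.9776967468943804 1179
tin [285.  25.] 1183 [ 0.7437 -0.0023  0.0343] 0.0742 ang 44.47 r 0.0426
tin [457. 106.] 42050 [ 0.7231 -0.0751  0.0362] 0.0752 ang -77.18 r 0.044
tin [220. 161.] 38971 [ 0.6703 -0.0194  0.0362] 0.0752 ang 163.44 r 0.0448
tin [347. 321.] 806 [ 0.7639 -0.011   0.1385] 0.0765 ang 22.69 r 0.0548
tin [303. 321.] 801 [ 0.6844 -0.0411  0.0547] 0.0765 ang -162.81 r 0.0303
```

```bash
python3 -m crank '[{"jaw":1,"delta_pos":[0.06,-3.35,0],"turn":0.035},{"jaw":1,"delta_pos":[0.06,-3.35,0],"turn":0.035},{"jaw":1,"delta_pos":[0.06,-3.35,0],"turn":0.035},{"jaw":1,"delta_pos":[0.06,-3.35,0],"turn":0.035},{"jaw":1,"delta_pos":[0.06,-3.35,0],"turn":0.035},{"jaw":1,"delta_pos":[0.06,-3.35,0],"turn":0.035},{"jaw":1,"delta_pos":[0.06,-3.35,0],"turn":0.035},{"jaw":1,"delta_pos":[0.06,-3.35,0],"turn":0.035},{"jaw":1,"delta_pos":[0.06,-3.35,0],"turn":0.035},{"jaw":1,"delta_pos":[0.06,-3.35,0],"turn":0.035}]'; python3 look.py w4
```

```text
time_s: 5.25
ee_pos: [0.6191, -0.0487, 0.0372]
tcp_rot: [0.996, 0.085, -0.0, 0.0]
ft_force: [-1.2, -1.4, 0.1]
width: 0.004
grip_force: 0.6
pose [ 0.61907984 -0.04865316  0.03723696] [ 9.96345678e-01  8.54120345e-02 -7.67037833e-05  2.60761699e-04] [-1.2243191  -1.40878404  0.0681786 ] 0.004155254376043837
rim 20007 [ 0.7129 -0.0322] 0.03590410141170777
ridge phase mod45 0.2067811443397042 0.9824329380939542 1164
tin [290.  25.] 1193 [ 0.7518 -0.0153  0.0339] 0.0741 ang 23.52 r 0.0423
tin [460. 108.] 42050 [ 0.707  -0.0759  0.0361] 0.0752 ang -97.74 r 0.0441
tin [221. 161.] 38789 [ 0.6775 -0.0053  0.0361] 0.0752 ang 142.82 r 0.0445
tin [347. 321.] 806 [ 0.7431 -0.0352  0.1129] 0.0765 ang -5.77 r 0.0304
tin [303. 321.] 812 [-6.3109 -1.16    7.0304] 0.0764 ang -170.88 r 7.1138
```

```bash
python3 -m crank '[{"jaw":1,"delta_pos":[0.06,-3.35,0],"turn":0.035},{"jaw":1,"delta_pos":[0.06,-3.35,0],"turn":0.035},{"jaw":1,"delta_pos":[0.06,-3.35,0],"turn":0.035},{"jaw":1,"delta_pos":[0.06,-3.35,0],"turn":0.035},{"jaw":1,"delta_pos":[0.06,-3.35,0],"turn":0.035},{"jaw":1,"delta_pos":[0.06,-3.35,0],"turn":0.035},{"jaw":1,"delta_pos":[0.06,-3.35,0],"turn":0.035},{"jaw":1,"delta_pos":[0.06,-3.35,0],"turn":0.035},{"jaw":1,"delta_pos":[0.06,-3.35,0],"turn":0.035},{"jaw":1,"delta_pos":[0.06,-3.35,0],"turn":0.035}]'; python3 look.py w5
```

```text
time_s: 6.13
ee_pos: [0.6193, -0.0152, 0.0372]
tcp_rot: [0.996, -0.089, -0.0, 0.0]
ft_force: [-1.2, -0.4, 1.1]
width: 0.003
grip_force: 0.7
pose [ 0.61928161 -0.01522526  0.03722601] [ 9.96028403e-01 -8.90358610e-02 -1.47844927e-05  1.91070504e-04] [-1.20619173 -0.41678288  1.1373874 ] 0.00261878458667953
rim 20168 [ 0.7129 -0.0327] 0.03590477309558414
ridge phase mod45 -20.523843469797256 0.9810627510778142 1198
tin [292.  25.] 1172 [ 0.7549 -0.03    0.0336] 0.0742 ang 3.75 r 0.0421
tin [462. 109.] 42098 [ 0.6918 -0.071   0.0362] 0.0752 ang -118.85 r 0.0437
tin [224. 160.] 38924 [0.6892 0.0056 0.0362] 0.0752 ang 121.8 r 0.0451
tin [303. 321.] 827 [ 0.6028 -0.0036  0.0309] 0.0764 ang 165.19 r 0.1139
tin [347. 321.] 826 [ 0.5557 -0.0133  0.0749] 0.0766 ang 172.94 r 0.1584
```

```bash
python3 -m crank '[{"jaw":1,"delta_pos":[0.03,-2.2,0],"turn":0.023},{"jaw":1,"delta_pos":[0.03,-2.2,0],"turn":0.023},{"jaw":1,"delta_pos":[0.03,-2.2,0],"turn":0.023},{"jaw":1,"delta_pos":[0.03,-2.2,0],"turn":0.023},{"jaw":1,"delta_pos":[0,0,0],"turn":0},{"jaw":1,"delta_pos":[0,0,0],"turn":0},{"jaw":1,"delta_pos":[0,0,0],"turn":0}]'; python3 look.py w6
```

```text
time_s: 6.77
ee_pos: [0.6213, -0.0065, 0.0371]
tcp_rot: [0.991, -0.134, 0.0, -0.0]
ft_force: [-0.5, -0.1, 1.0]
width: 0.008
grip_force: 0.2
pose [ 0.6212553  -0.00652069  0.03714421] [ 9.90971295e-01 -1.34074166e-01  8.78663928e-05 -5.53064452e-05] [-0.49955413 -0.13436346  1.01744001] 0.007515469230050607
rim 20100 [ 0.7129 -0.0325] 0.035882889159728856
ridge phase mod45 18.783549006018177 0.9838450412023885 1215
tin [297.  25.] 1188 [ 0.7556 -0.0344  0.0344] 0.0741 ang -2.6 r 0.0428
tin [463. 110.] 42373 [ 0.6882 -0.0688  0.0362] 0.0752 ang -124.3 r 0.0439
tin [224. 159.] 39093 [0.6931 0.0078 0.0362] 0.0752 ang 116.21 r 0.0449
tin [303. 321.] 824 [ 0.6642 -0.0101  0.0315] 0.0766 ang 155.3 r 0.0536
tin [346. 321.] 832 [ 0.7642 -0.0492  0.1377] 0.0767 ang -18.02 r 0.054
```

The tin is at about -3.9° against a target of -4.3° ± 0.5°. I'll back the finger off, raise it, and look from above.

```bash
python3 -m crank '[{"jaw":1,"delta_pos":[0,3,0],"turn":0},{"jaw":1,"delta_pos":[0,3,0],"turn":0},{"jaw":1,"delta_pos":[0,0,-10],"turn":0},{"jaw":1,"delta_pos":[0,0,-30],"turn":0},{"jaw":1,"delta_pos":[0,0,-40],"turn":0},{"jaw":1,"delta_pos":[0,0,-40],"turn":0},{"jaw":1,"delta_pos":[0,0,-40],"turn":0},{"jaw":1,"delta_pos":[0,0,-40],"turn":0},{"jaw":1,"delta_pos":[35,0,0],"turn":0},{"jaw":1,"delta_pos":[35,0,0],"turn":0}]';python3 -m crank '[{"jaw":1,"delta_pos":[20,0,-20],"turn":0},{"jaw":1,"delta_pos":[0,0,0],"turn":0},{"jaw":1,"delta_pos":[0,0,0],"turn":0},{"jaw":1,"delta_pos":[0,0,0],"turn":0}]'; python3 look.py w7
```

```text
time_s: 7.65
ee_pos: [0.6894, -0.031, 0.2445]
tcp_rot: [0.991, -0.134, 0.005, 0.0]
ft_force: [0.8, -0.0, -0.1]
width: 0.006
grip_force: 0.0
time_s: 7.98
ee_pos: [0.7054, -0.0359, 0.2569]
tcp_rot: [0.991, -0.135, -0.0, -0.0]
ft_force: [0.9, 0.0, -0.6]
width: 0.006
grip_force: 0.0
pose [ 0.70544847 -0.03585683  0.25690044] [ 9.90900915e-01 -1.34592625e-01 -4.36729134e-04 -1.05858525e-04] [ 0.85021468  0.03241598 -0.62418588] 0.005718047338942341
rim 11113 [ 0.7128 -0.0324] 0.03577136324557445
ridge phase mod45 18.894718105794453 0.972165744335391 552
tin [299. 173.] 242 [ 0.757  -0.035   0.0347] 0.074 ang -3.42 r 0.0443
tin [366. 221.] 4847 [ 0.6888 -0.0689  0.0356] 0.0752 ang -123.25 r 0.0437
tin [282. 238.] 4676 [0.6936 0.0072 0.0356] 0.0753 ang 115.85 r 0.0439
jug 1248 [ 0.81923791 -0.08629892  0.09011177] [0.88375405 0.00286671 0.11233401] [ 0.82160782 -0.04054233  0.10948182]
```

View pics/w7.png

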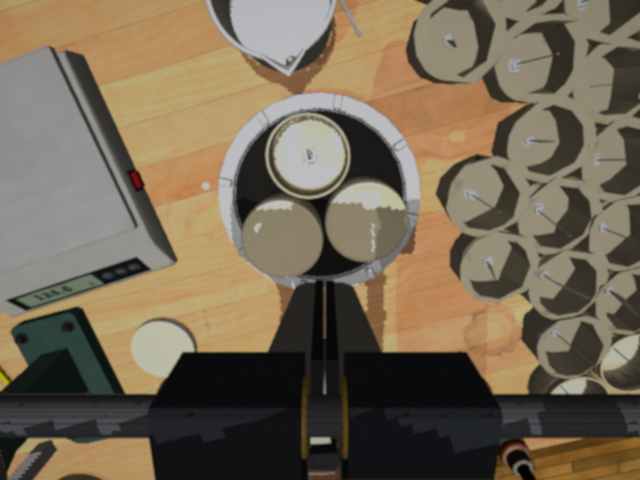

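The wrist view shows the open tin (308,156) facing the spout tip (290,73), which looks offset only because the spout is higher. All three tins are in place and the finger is clear. In world coordinates the spout lies at -4.3° and the tin at -3.6°, about 0.5 mm apart at the tin. I'm handing the job in.

```bash
python3 -c "
from rig import manip
print(manip.sign_off())"
```

```text
the job is handed in; nothing more can be done
None
```

The plate was turned about 56° clockwise by pushing one rim ridge. The open tin now stands in front of the jug's spout, within about 1° (0.5 mm) as measured; the finger is withdrawn, and the job was handed in after about 8 s of robot time.

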